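Seat a mill's bayonet lid and hold it on the pulse mark

ROBOT

A 7-joint arm with a two-finger parallel gripper is mounted at the origin on the work surface. World frame = base frame: x ahead of the robot, y to its left, z up, the work surface at z = 0. Lengths are in mm, angles in rad, forces in N, time in s.
With the tool pointing down it reaches from about 425 to 1025 mm from the base axis. Payload 3.6 kg.
Tool frame: the origin (TCP) lies at the very end of the fingers, on their centre line; the grasp point (between the pads) lies 19 mm behind it (manip.pinch_z is the z of the grasp point in the tool frame, in mm); z points along the fingers, y is the line along which they close (so a half turn about z gives the same grasp; the last joint's range is limited). The gripper opens to 85 mm and grips with 20 to 120 N. Pads are 22 mm wide; open, the fingers measure 114 mm over their backs; the gripper's body (76 mm by 85 mm) begins 54 mm behind the grasp point. The pads swing forward as they close: fully open they stand 13 mm farther back than shut.
Start: joints at [-1.425, 0.591, 0.048, 1.609, -0.033, 0.943, -0.034], TCP at [171.484, 704.431, 231.302] pointing down, gripper open.
Joint ranges: [-2.69, 2.69], [-0.47, 2.24], [-1.27, 1.36], [0.19, 2.51], [-1.53, 4.68], [0.08, 2.07], [-3.09, 3.09]. Speed limits (rad/s): [2.57, 2.57, 3.14, 3.14, 3.14, 3.14, 3.14].

INTERFACE

Orientations are given as a unit quaternion [x, y, z, w].
In Python, from station import monitor, imaging, job, manip gives the robot as it stands. The module is installed in compiled form; this text tells all that it offers.
- The arm moves only by the shell command python3 -m creep 'ROWS' [FORCE]. ROWS is JSON, a list of rows, each an object of numbers: "x", "y", "z": the shift along the tool's x, y, z scaled (see below); "wx", "wy", "wz": the turn, a rotation vector about the tool's x, y, z scaled (see below); "fingers": the opening, from -1 (shut) to 1 (fully open), so that 0 is half open. In form: [{"x": .., "y": .., "z": .., "wx": .., "wy": .., "wz": .., "fingers": ..}, ...]. A call has 1 to 12 rows; each row is the pose to reach, as a shift and turn from the pose commanded when the call began, along the tool's axes at that moment; what a row does not reach only later rows make up. The controller multiplies each number of a shift by 60 cm and each number of a turn by 1.5 rad. A row lasts 1/8 s, in which the tool goes at most 62.5 mm and 10.7 degrees, less where a joint would pass 70% of its speed; a pose out of reach is approached as far as the arm can. A call with a number of a shift or a turn outside -1 to 1 is refused whole. A call with a gripper value outside its range is refused whole. The fingers move at their own pace and stop on an object; FORCE is the grip in N (left out, the last holds). Time passes only in rows, so rows that repeat a pose let the fingers close. It gives the time, the measured TCP pose, the force, the opening and the grip force at its end, in the units of the state.
- monitor.sense(): the state, without advancing time (a new reading comes with each control period).
- imaging.read_camera(name): name is "scene" or "top" or "wrist"; returns a dict with "color" (400x640x3 uint8, red, green, blue), "K" (3x3 intrinsics, pixels), "extrinsics" (4x4, takes a point from world to camera coordinates). Camera axes: x right, y down, z forward; pixel columns grow to the right and rows downward; lengths in mm; the calibration is good to about 2 mm. The wrist camera is an equidistant fisheye: a pixel r from the principal point sees the ray r / f radians off the axis. A picture is of the moment at which its call begins. There is no depth.
- job.sign_off(): hands the job in; it is judged then, once.
The state is a dict: "time_s": time; "joint_pos": joint angles; "qd": joint speeds; "effort": joint torques, N m; "ee_pos": TCP position; "tool_rot": TCP orientation; "contact_force": force on the tool from outside, world axes, zero at the start; "wrist_torque": the same for the moment, N m; "width": finger opening in mm; "gripper_force": force on a finger pad.
Only numpy, scipy, OpenCV 4.12 (cv2) and the standard library are available. Lean on these libraries where they do the work, as an engineer would, in place of code of your own. Each camera call takes 0.05 s, during which the arm holds its last target. There are 200 camera calls.

TASK

Fit the loose lid on the seed mill: set its two pins into the gaps in the collar and press it fully down against its springy seat for a moment. While it is down, twist it clockwise (seen from above) to the pulse mark half-way to the lock, without ever turning it on towards the lock, and finish still gripping it there against its return spring. Leave the jar, the bowl and the dough scraper where they are.

Things in the scene. Friction and masses are not known exactly. Their poses are not given: they have to be found in the camera images.
- lid: Loose round bayonet lid, about 120 g, upright on the table at first. Origin: centre of the skirt's underside, z up. Aluminium skirt 59 mm across, z 0 to 22 mm; black flange 80 mm across, z 22 to 28 mm. Two round pins, 8 mm thick, stick out along its +x and -x to 37 mm from the axis, centred at z 4 mm. A bright line on the flange above each pin. A half turn makes no difference.
- lid_grip (a point): On the lid's axis, 51 mm above its underside, inside the flat-sided grey grip bar, which runs along the lid's x (over the pins): 56 mm long, 14 mm wide, from 28 to 62 mm above the underside.
- mill: Seed mill fixed to the table, grey, round, 124 mm across. Origin: centre of its underside, z up. On top an aluminium collar, 104 mm across. The lid goes in with its x along the mill's x (either way round, 5 degrees of play); its origin then rests at mill z 122.5 mm on the sprung seat, too high to turn; pressed fully down: 114.5 mm; once turned, the seat lifts it against the lip: 116 mm.
- collar (a point): Centre of the collar's mouth, at its top face, mill z 131 mm. Mouth 63 mm across; its lip is 7 mm thick, the pins turn beneath it in a groove 78 mm across. Two gaps 15 mm wide in the lip, on the mill's +x and -x sides, let the pins in; a small black square (5 mm) on the collar marks each gap.
- pulse_mark (a point): Pulse mark: long thin raised black bar (11 x 3 mm) on the collar top, 45 degrees clockwise from the +x gap, 45 mm from the axis (this point); another lies opposite. The lid's bar must point at these two. The big black squares (10 mm) at 90 degrees clockwise are the lock, where the turn ends.
- seat (a joint): Travel of the sprung seat in the mill, m: 0 up, 0.008 fully down. Its spring pushes up with 3.5 N at the top and 5.5 N at the bottom, so the lid's weight alone does not sink it.
- drive_ring (a joint): Turn of the drive ring on the seat, rad, clockwise from above: 0 at rest, 1.5 at the lock stop. The lid's pins drop between its dogs and carry it along with up to 0.1 rad of play each way (it lags the lid). A return spring turns it back to 0: 0.08 N m at 0, 0.16 N m half-way.
- jar: Bystander: amber glass jar with steel cap, 60 mm across, 95 mm tall, origin at its underside.
- bowl: Bystander: small steel bowl, 116 mm across, 50 mm tall, origin at its underside.
- scraper: Bystander: dough scraper lying flat, steel blade 150 x 100 mm with a round wooden handle 26 mm thick; origin under the middle of the blade.
Mind the look-alikes: they are no part of the job. Leave any purple or yellow look-alike of the lid alone.

How it is judged:
By the outcome, as a careful person would: the job done as asked, in the order asked, and still so for the second after the job is handed in, while the arm keeps its last pose, push and grip.
It also fails if it takes over 48 s, if anything falls off the work surface, if the arm or the gripper's body presses on something with over 40 N, if the wrist force passes 120 N, or if a joint passes its speed limit or range.

## Working session

There is one attempt and no reset: what is moved stays moved. The work goes in short steps, Python scripts to look and compute and a shell command to move; the robot and the scene stay as the last step left them, time stands still between calls to the robot, and variables do not carry over. Pictures are saved under pics/ and viewed, at most 10 in all, crops included, and the job is handed in when it is done.

```bash
mkdir -p pics; cat > h.py <<'E'
from station import monitor, imaging, job, manip
import numpy as np, cv2
from scipy.spatial.transform import Rotation as R
def cam(n):
    c=imaging.read_camera(n); return c['color'],np.array(c['K']),np.array(c['extrinsics'])
def ray(n,K,E,u,v):
    x=(u-K[0,2])/K[0,0]; y=(v-K[1,2])/K[1,1]
    if n=='wrist':
        r=np.hypot(x,y); d=np.array([x/r*np.sin(r),y/r*np.sin(r),np.cos(r)]) if r>1e-9 else np.array([0,0,1.])
    else: d=np.array([x,y,1.])
    return -E[:3,:3].T@E[:3,3], E[:3,:3].T@d
def onz(n,K,E,u,v,z):
    o,d=ray(n,K,E,u,v); return o+d*(z-o[2])/d[2]
def save(n,name):
    im,K,E=cam(n); cv2.imwrite(f'pics/{name}.png',im[:,:,::-1]); np.savez(f'pics/{name}.npz',im=im,K=K,E=E); return im,K,E
E
python3 - <<'E'
from h import *
s=monitor.sense(); print({k:np.round(v,3) for k,v in s.items()}, manip.pinch_z)
a=save('top','top0');b=save('scene','scene0')
print(a[1],a[2],b[2])
E
```

```text
{'time_s': np.float64(0.0), 'joint_pos': array([-1.425,  0.592,  0.048,  1.61 , -0.033,  0.943, -0.034]), 'qd': array([-0.   , -0.   ,  0.   , -0.002,  0.   , -0.   , -0.   ]), 'effort': array([-0.0000e+00, -5.4869e+01,  1.5460e+00, -1.9813e+01,  9.0000e-03,
        9.0000e-03, -0.0000e+00]), 'ee_pos': array([171.314, 703.615, 230.148]), 'tool_rot': array([ 0.119,  0.993, -0.001, -0.   ]), 'contact_force': array([-0.984,  0.155, -0.278]), 'wrist_torque': array([-0.028, -0.052,  0.003]), 'gripper_force': np.float64(0.0), 'width': np.float64(85.574)} -18.700000000000003
[[502.68701636   0.         320.38397084]
 [  0.         502.68701636 202.32234985]
 [  0.           0.           1.        ]] [[-3.24940636e-03 -9.99994513e-01 -6.45016261e-04 -2.79649351e+01]
 [-9.97486756e-01  3.28691008e-03 -7.07768807e-02  5.81201899e+02]
 [ 7.07786124e-02  4.13412332e-04 -9.97491963e-01  1.44760102e+03]
 [ 0.00000000e+00  0.00000000e+00  0.00000000e+00  1.00000000e+00]] [[-6.83247578e-01  7.30012051e-01  1.59734895e-02  3.85410854e+02]
 [ 4.61384170e-01  4.48576729e-01 -7.65443379e-01 -1.80259084e+02]
 [-5.65948227e-01 -5.15617419e-01 -6.43304968e-01  1.52061288e+03]
 [ 0.00000000e+00  0.00000000e+00  0.00000000e+00  1.00000000e+00]]
```

View pics/top0.png

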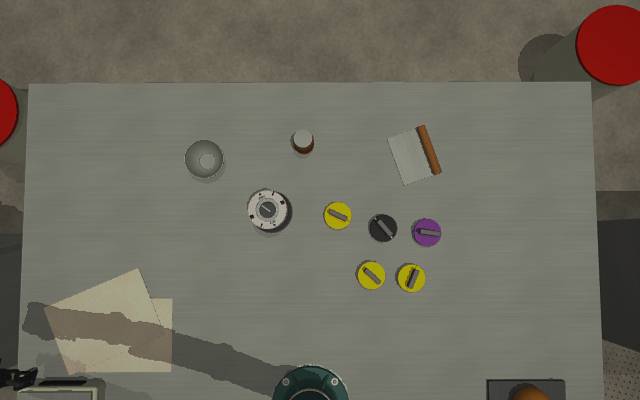

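View pics/scene0.png

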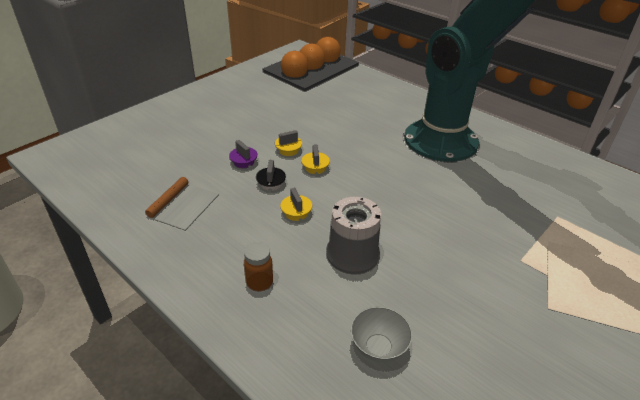

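The top view shows the black lid at about (383,228), with yellow and purple look-alikes around it, the mill at (268,210), the jar at (303,141), the bowl at (204,160) and the scraper at (415,155). The scene view agrees.

```bash
python3 - <<'E'
from h import *
d=np.load('pics/top0.npz');im,K,E=d['im'],d['K'],d['E']
c=[cv2.resize(im[v-30:v+30,u-30:u+30,::-1],(390,390),interpolation=cv2.INTER_CUBIC) for u,v in((268,210),(383,228))]
cv2.imwrite('pics/crop0.png',np.hstack(c))
def blob(m,x,y,r):
    k=np.zeros(m.shape,np.uint8);cv2.circle(k,(x,y),r,255,-1);m=(m&(k>0)).astype(np.uint8)
    n,l,s,ce=cv2.connectedComponentsWithStats(m);i=1+np.argmax(s[1:,4]);return (l==i).astype(np.uint8),ce[i],s[i]
g=im.max(2)
m,ce,s=blob(g<60,383,228,24);(h,_)=cv2.findContours(m,0,2);c,r=cv2.minEnclosingCircle(h[0]);print('lid',c,r,ce,s,onz('top',K,E,*c,28))
m,ce,s=blob(g>150,268,210,28);(h,_)=cv2.findContours(m,0,2);c,r=cv2.minEnclosingCircle(max(h,key=len));print('mill',c,r,s,onz('top',K,E,*c,131))
E
```

```text
lid (382.7630310058594, 227.66587829589844) 13.7792329788208 [382.37627812 227.73415133] [369 214  28  28 489] [ 506.42483945 -210.23565633   28.        ]
mill (266.62713623046875, 209.2044677734375) 19.095874786376953 [248 191  38  38 568] [555.13570389 115.18534842 131.        ]
```

View pics/crop0.png

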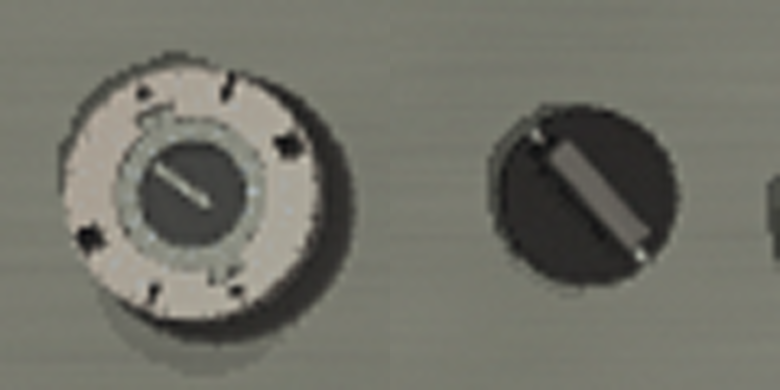

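The crop gives collar centre (190,192). The small squares are at (143,93) and (237,292), the bars at (228,85) and (153,293), and the big squares at (288,147) and (90,238), so mill yaw is about 25° and pulse about -20°. The lid's bright lines at (538,133) and (642,255) give lid yaw of about 40°. I'll go over the mill first for a close look.

```bash
cat >> h.py <<'E'
def need(x,y,z,yaw):
    "shift/turn numbers from measured pose to target TCP, tool x at yaw deg, pointing down"
    s=monitor.sense(); r0=R.from_quat(s['tool_rot']); p=np.array(s['ee_pos'])
    a=np.radians(yaw); r1=R.from_matrix(np.array([[np.cos(a),np.sin(a),0],[np.sin(a),-np.cos(a),0],[0,0,-1]]))
    print('shift',np.round(r0.inv().apply(np.array([x,y,z])-p)/600,4),'turn',np.round((r0.inv()*r1).as_rotvec()/1.5,4),'at',np.round(p,1),'yaw',np.degrees(np.arctan2(*r0.as_matrix()[[1,0],0])).round(2),'t',s['time_s'],'F',np.round(s['contact_force'],1),'w',round(float(s['width']),1),'q7',s['joint_pos'][6].round(2))
E
python3 -m creep '[{"x":-0.83,"y":-0.81,"z":-0.12,"wz":1},{"x":-0.83,"y":-0.81,"z":-0.12,"wz":1},{"x":-0.83,"y":-0.81,"z":-0.12,"wz":1},{"x":-0.83,"y":-0.81,"z":-0.12,"wz":1},{"x":-0.83,"y":-0.81,"z":-0.12,"wz":1},{"x":-0.83,"y":-0.81,"z":-0.12,"wz":1},{"x":-0.83,"y":-0.81,"z":-0.12,"wz":1},{"x":-0.83,"y":-0.81,"z":-0.12,"wz":1},{"x":-0.83,"y":-0.81,"z":-0.12,"wz":1},{"x":-0.83,"y":-0.81,"z":-0.12,"wz":1},{"x":-0.83,"y":-0.81,"z":-0.12,"wz":1},{"x":-0.83,"y":-0.81,"z":-0.12,"wz":1}]'
python3 - <<'E'
from h import *
need(555,115,260,25)
im,K,E=save('wrist','w1');print(K,E)
need(506,-210,200,40)
E
```

```text
shift [-0.8534 -0.8022 -0.0479] turn [-5.0000e-04  1.7000e-03  1.6444e+00] at [171.3 703.7 230.2] yaw 166.32 t 0.1 F [-0.1  0.3  0.8] w 85.3 q7 -0.03
[[309.70691629   0.         325.82984612]
 [  0.         309.70691629 196.34531958]
 [  0.           0.           1.        ]] [[ 2.37526389e-01  9.71380066e-01 -1.40745429e-03 -7.23510241e+02]
 [ 9.31471907e-01 -2.27356332e-01  2.84023210e-01 -3.60185587e+01]
 [ 2.75574491e-01 -6.87740116e-02 -9.58816372e-01  3.78635547e+02]
 [ 0.00000000e+00  0.00000000e+00  0.00000000e+00  1.00000000e+00]]
shift [-0.9021 -1.3478  0.0531] turn [-6.0000e-04  1.3000e-03  1.4698e+00] at [171.3 703.8 230.4] yaw 166.32 t 0.15 F [ 0.8 -0.2 -0.6] w 85.2 q7 -0.03schema error: expected keys x, y, z, wx, wy, wz, fingers
```

View pics/w1.png

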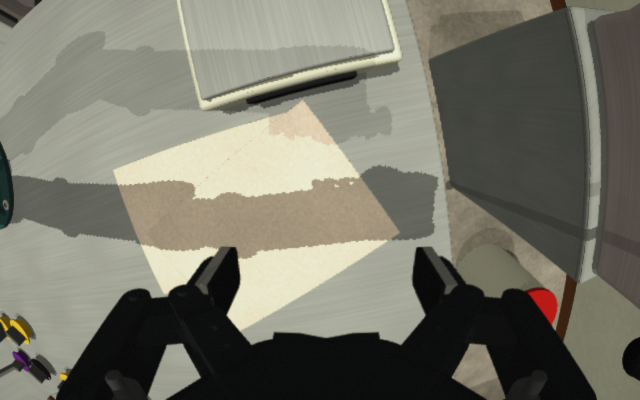

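The call was refused because every row needs all the keys. The wrist view still shows only the table with the fingers at the bottom, so I'll resend the rows in full.

```bash

python3 -m creep '[{"x":-0.83,"y":-0.81,"z":-0.12,"wx":0,"wy":0,"wz":1,"fingers":1},{"x":-0.83,"y":-0.81,"z":-0.12,"wx":0,"wy":0,"wz":1,"fingers":1},{"x":-0.83,"y":-0.81,"z":-0.12,"wx":0,"wy":0,"wz":1,"fingers":1},{"x":-0.83,"y":-0.81,"z":-0.12,"wx":0,"wy":0,"wz":1,"fingers":1},{"x":-0.83,"y":-0.81,"z":-0.12,"wx":0,"wy":0,"wz":1,"fingers":1},{"x":-0.83,"y":-0.81,"z":-0.12,"wx":0,"wy":0,"wz":1,"fingers":1},{"x":-0.83,"y":-0.81,"z":-0.12,"wx":0,"wy":0,"wz":1,"fingers":1},{"x":-0.83,"y":-0.81,"z":-0.12,"wx":0,"wy":0,"wz":1,"fingers":1},{"x":-0.83,"y":-0.81,"z":-0.12,"wx":0,"wy":0,"wz":1,"fingers":1},{"x":-0.83,"y":-0.81,"z":-0.12,"wx":0,"wy":0,"wz":1,"fingers":1},{"x":-0.83,"y":-0.81,"z":-0.12,"wx":0,"wy":0,"wz":1,"fingers":1},{"x":-0.83,"y":-0.81,"z":-0.12,"wx":0,"wy":0,"wz":1,"fingers":1}]' 20
python3 - <<'E'
from h import *
im,K,E=save('wrist','w2');print(-E[:3,:3].T@E[:3,3])
need(555,115,260,25)
need(506,-210,180,40)
E
```

```text
time_s: 1.65
ee_pos: [542.6, 108.9, 304.2]
tool_rot: [0.767, 0.642, 0.0, 0.002]
contact_force: [-0.2, 0.3, -1.3]
width: 85.7
gripper_force: 0.0
[555.14581229 180.10859405 446.15459513]
shift [0.0121 0.0193 0.0732] turn [ 0.0018 -0.      0.6397] at [542.2 110.  303.9] yaw 79.98 t 1.7 F [ 0.5 -1.2 -0.4] w 85.4 q7 -0.21
shift [-0.5354  0.0328  0.2072] turn [1.800e-03 2.000e-04 4.652e-01] at [542.2 110.  303.9] yaw 79.98 t 1.7 F [ 0.5 -1.2 -0.4] w 85.4 q7 -0.21
```

View pics/w2.png

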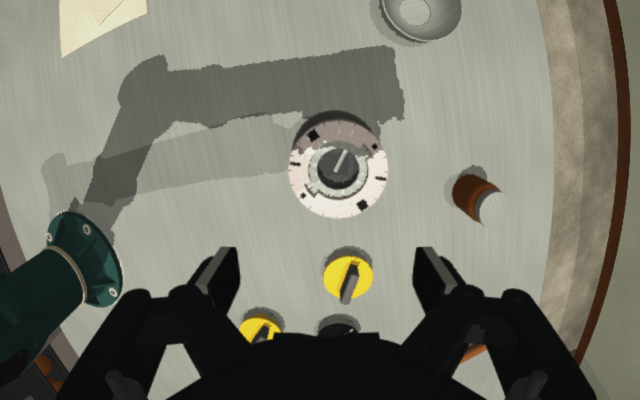

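The wrist view shows the mill collar at about (338,170). Small squares are near (375,147) and (304,196), big squares at (313,135) and (362,206), and bars at (380,163) and (296,178). I'll measure these by casting them onto the collar plane.

```bash
cat > mill.py <<'E'
from h import *
import sys
def marks(name,n,c0,z=131,thr=70):
    d=np.load(f'pics/{name}.npz');im,K,E=d['im'],d['K'],d['E']
    m=(im.max(2)<thr).astype(np.uint8)
    k,l,s,ce=cv2.connectedComponentsWithStats(m); out=[]
    for i in range(1,k):
        if s[i,4]>1500: continue
        p=onz(n,K,E,*ce[i],z)[:2]; r=np.hypot(*(p-c0))
        if 36<r<54: out.append((np.degrees(np.arctan2(*(p-c0)[::-1])).round(1),r.round(1),int(s[i,4]),p.round(1),ce[i].round(1)))
    for o in sorted(out,key=lambda o:o[0]): print(*o)
E
python3 - <<'E'
from mill import *
marks('w2','wrist',np.array([555,115]))
print(); marks('top0','top',np.array([555,115]),thr=80)
d=np.load('pics/w2.npz');print([onz('wrist',d['K'],d['E'],u,v,131).round(1) for u,v in((338,170),)])
E
```

```text
-151.5 45.3 7 [515.2  93.4] [302.7 195. ]
-64.6 48.3 58 [575.7  71.4] [361.9 204.7]
-22.1 48.4 10 [599.8  96.8] [380.9 178.3]
21.5 45.9 18 [597.7 131.8] [374.3 146.1]
89.3 50.8 611 [555.7 165.8] [328.3 120.3]
114.4 42.7 84 [537.4 153.9] [312.6 135. ]
141.4 50.5 1 [515.5 146.5] [293. 146.]
162.2 43.0 14 [514.1 128.1] [295.1 163.5]

-153.5 44.5 1 [515.2  95.2] [274. 224.]
-120.6 46.6 275 [531.3  74.9] [281.5 218. ]
-64.4 45.7 11 [574.7  73.7] [282.  201.9]
-19.3 47.7 5 [600.1  99.2] [272.6 192.6]
25.4 45.8 2 [596.4 134.6] [259.5 194. ]
114.4 45.4 12 [536.3 156.3] [251.3 216.2]
159.7 43.8 2 [513.9 130.2] [261.  224.5]
[array([556.6, 113.4, 131. ])]
```

```bash

python3 -m creep '[{"x":-0.535,"y":0.033,"z":0.207,"wx":0.002,"wy":0,"wz":0.465,"fingers":1},{"x":-0.535,"y":0.033,"z":0.207,"wx":0.002,"wy":0,"wz":0.465,"fingers":1},{"x":-0.535,"y":0.033,"z":0.207,"wx":0.002,"wy":0,"wz":0.465,"fingers":1},{"x":-0.535,"y":0.033,"z":0.207,"wx":0.002,"wy":0,"wz":0.465,"fingers":1},{"x":-0.535,"y":0.033,"z":0.207,"wx":0.002,"wy":0,"wz":0.465,"fingers":1},{"x":-0.535,"y":0.033,"z":0.207,"wx":0.002,"wy":0,"wz":0.465,"fingers":1},{"x":-0.535,"y":0.033,"z":0.207,"wx":0.002,"wy":0,"wz":0.465,"fingers":1},{"x":-0.535,"y":0.033,"z":0.207,"wx":0.002,"wy":0,"wz":0.465,"fingers":1}]' 20
python3 - <<'E'
from h import *
im,K,E=save('wrist','w3')
need(506,-210,100,40)
for z in (28,62):
  P=E[:3,:3]@np.array([506,-210,z])+E[:3,3]; t=np.arctan2(np.hypot(P[0],P[1]),P[2]); q=P[:2]/np.hypot(P[0],P[1])*t*K[0,0]+K[:2,2]; print(z,q)
E
```

```text
time_s: 2.7
ee_pos: [506.8, -202.9, 178.8]
tool_rot: [0.938, 0.347, -0.001, -0.002]
contact_force: [-0.1, 0.2, -0.4]
width: 85.2
gripper_force: 0.0
shift [-0.0093  0.0087  0.1317] turn [-0.0028 -0.0001  0.0072] at [ 507.  -202.7  179. ] yaw 40.62 t 2.75 F [ 0.1  0.4 -0.3] w 85.3 q7 -0.06
28 [331.56161293 186.95602833]
62 [332.02027916 196.94634607]
```

View pics/w3.png

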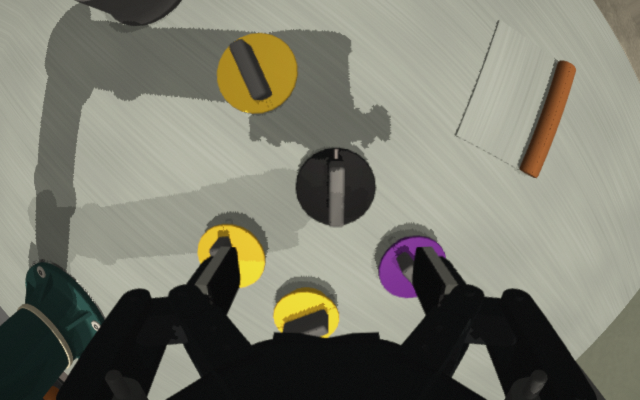

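The black lid is centred at about (336,187) with its bar nearly vertical in the image. Yellow lids sit at (257,73), (232,250) and (306,312), the purple one at (411,266), and all clear the grasp.

```bash
python3 - <<'E'
from h import *
d=np.load('pics/w3.npz');im,K,E=d['im'],d['K'],d['E']
g=im.max(2).astype(int)
# flange: dark blob in neighbourhood
k=np.zeros(g.shape,np.uint8);cv2.circle(k,(336,187),44,1,-1)
m=((g<75)&(k>0)).astype(np.uint8)
h=max(cv2.findContours(m,0,1)[0],key=cv2.contourArea)[:,0]
h=cv2.convexHull(h)[:,0]
P=np.array([onz('wrist',K,E,u,v,28)[:2] for u,v in h.astype(float)])
A=np.c_[2*P,np.ones(len(P))];x=np.linalg.lstsq(A,(P**2).sum(1),rcond=None)[0];print('flange c',x[:2],'r',np.sqrt(x[2]+x[:2]@x[:2]))
# bar top: grey
m=((g>85)&(g<190)&(k>0)).astype(np.uint8);m[:150]=0;m[228:]=0;m[:,:315]=0;m[:,360:]=0
h=max(cv2.findContours(m,0,1)[0],key=cv2.contourArea);r=cv2.minAreaRect(h);b=cv2.boxPoints(r)
print(b.round(1)); Q=np.array([onz('wrist',K,E,u,v,62)[:2] for u,v in b.astype(float)]);print('bar',Q.round(1),Q.mean(0))
e=[(Q[i]-Q[i-1]) for i in range(4)];e=max(e[:2],key=np.linalg.norm);print(np.linalg.norm(e),np.degrees(np.arctan2(e[1],e[0]))%180)
E
```

```text
flange c [ 508.26877698 -212.60290541] r 39.259940740631706
[[315. 168.]
 [359. 168.]
 [359. 227.]
 [315. 227.]]
bar [[ 516.  -182.2]
 [ 540.5 -210.6]
 [ 500.4 -247.1]
 [ 474.6 -216.9]] [ 507.90443267 -214.20057603]
54.044047820286636 39.93013330697592
```

```bash
python3 - <<'E'
from h import *
need(508,-212.5,33,40.4)
E
```

```text
shift [-0.0095  0.0145  0.2433] turn [-0.0028 -0.0001  0.0026] at [ 507.  -202.7  179. ] yaw 40.62 t 2.75 F [ 0.1  0.4 -0.3] w 85.3 q7 -0.06
```

```bash

python3 -m creep '[{"x":-0.01,"y":0.0145,"z":0.08,"wx":-0.003,"wy":0,"wz":0.002,"fingers":1},{"x":-0.01,"y":0.0145,"z":0.15,"wx":-0.003,"wy":0,"wz":0.002,"fingers":1},{"x":-0.01,"y":0.0145,"z":0.2,"wx":-0.003,"wy":0,"wz":0.002,"fingers":1},{"x":-0.01,"y":0.0145,"z":0.235,"wx":-0.003,"wy":0,"wz":0.002,"fingers":1},{"x":-0.01,"y":0.0145,"z":0.243,"wx":-0.003,"wy":0,"wz":0.002,"fingers":1},{"x":-0.01,"y":0.0145,"z":0.243,"wx":-0.003,"wy":0,"wz":0.002,"fingers":1}]' 20
python3 - <<'E'
from h import *
need(508,-212.5,33,40.4)
E
```

```text
time_s: 3.5
ee_pos: [507.7, -214.6, 33.7]
tool_rot: [0.939, 0.345, 0.0, 0.001]
contact_force: [-0.6, 0.5, 0.8]
width: 85.5
gripper_force: 0.0
shift [ 0.0026 -0.0024  0.0012] turn [ 0.0013  0.0002 -0.0006] at [ 507.7 -214.6   33.7] yaw 40.35 t 3.5 F [-0.6  0.5  0.8] w 85.5 q7 0.14
```

```bash

python3 -m creep '[{"x":0.0025,"y":-0.0025,"z":0.001,"wx":0.001,"wy":0,"wz":0,"fingers":1},{"x":0.0025,"y":-0.0025,"z":0.001,"wx":0.001,"wy":0,"wz":0,"fingers":-1},{"x":0.0025,"y":-0.0025,"z":0.001,"wx":0.001,"wy":0,"wz":0,"fingers":-1},{"x":0.0025,"y":-0.0025,"z":0.001,"wx":0.001,"wy":0,"wz":0,"fingers":-1},{"x":0.0025,"y":-0.0025,"z":0.001,"wx":0.001,"wy":0,"wz":0,"fingers":-1},{"x":0.0025,"y":-0.0025,"z":0.001,"wx":0.001,"wy":0,"wz":0,"fingers":-1},{"x":0.0025,"y":-0.0025,"z":0.001,"wx":0.001,"wy":0,"wz":0,"fingers":-1},{"x":0.0025,"y":-0.0025,"z":0.001,"wx":0.001,"wy":0,"wz":0,"fingers":-1}]' 80
python3 - <<'E'
from h import *
need(508,-212.5,240,40.4)
E
```

```text
time_s: 4.5
ee_pos: [507.3, -213.8, 32.9]
tool_rot: [0.939, 0.344, -0.0, 0.0]
contact_force: [-0.0, -0.0, 3.7]
width: 13.0
gripper_force: 78.5
shift [ 0.002  -0.0006 -0.3452] turn [ 0.0004  0.0006 -0.002 ] at [ 507.3 -213.8   32.9] yaw 40.23 t 4.5 F [-0.  -0.   3.7] w 13.0 q7 0.14
```

```bash

python3 -m creep '[{"x":0,"y":0,"z":-0.06,"wx":0,"wy":0,"wz":0,"fingers":-1},{"x":0,"y":0,"z":-0.16,"wx":0,"wy":0,"wz":0,"fingers":-1},{"x":0,"y":0,"z":-0.26,"wx":0,"wy":0,"wz":0,"fingers":-1},{"x":0.03,"y":-0.04,"z":-0.36,"wx":0,"wy":0,"wz":0.04,"fingers":-1},{"x":0.09,"y":-0.11,"z":-0.428,"wx":0,"wy":0,"wz":0.08,"fingers":-1},{"x":0.16,"y":-0.18,"z":-0.428,"wx":0,"wy":0,"wz":0.12,"fingers":-1},{"x":0.22,"y":-0.25,"z":-0.428,"wx":0,"wy":0,"wz":0.16,"fingers":-1},{"x":0.28,"y":-0.32,"z":-0.428,"wx":0,"wy":0,"wz":0.177,"fingers":-1},{"x":0.333,"y":-0.384,"z":-0.428,"wx":0,"wy":0,"wz":0.177,"fingers":-1},{"x":0.333,"y":-0.384,"z":-0.428,"wx":0,"wy":0,"wz":0.177,"fingers":-1},{"x":0.333,"y":-0.384,"z":-0.428,"wx":0,"wy":0,"wz":0.177,"fingers":-1}]' 80
python3 - <<'E'
from h import *
im,K,E=save('wrist','w4')
need(556.6,112.6,250,25)
E
```

```text
time_s: 5.88
ee_pos: [510.4, 91.1, 288.8]
tool_rot: [0.976, 0.217, -0.001, 0.001]
contact_force: [-0.5, -0.1, -0.5]
width: 12.5
gripper_force: 78.3
shift [ 0.0855 -0.0016  0.0649] turn [ 0.0006  0.0012 -0.0009] at [510.5  90.2 289. ] yaw 24.92 t 5.925 F [ 0.3 -0.8 -1.5] w 12.8 q7 -0.98
```

View pics/w4.png

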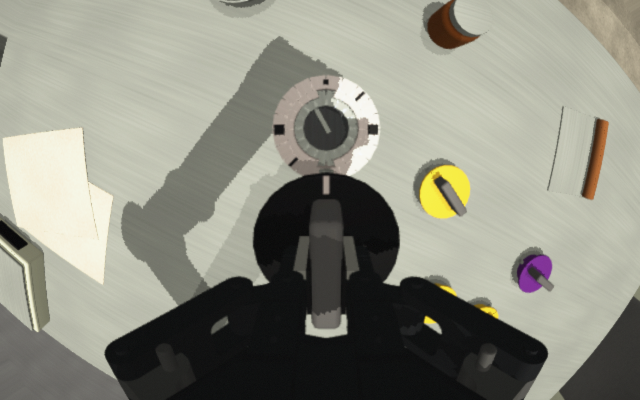

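The held lid is in view with its flange centred near (326,240) and its line at (326,185). On the mill, small square (326,82), big squares (279,130) and (373,129), and bars (360,97) and (293,161) are visible. I'll measure both from this one image.

```bash
python3 - <<'E'
from mill import *
marks('w4','wrist',np.array([556.6,112.6]),thr=75)
d=np.load('pics/w4.npz');im,K,E=d['im'],d['K'],d['E']
g=im.max(2).astype(int)
z=289-32.9+28
pts=[]
for v in range(190,262,4):          # flange outline: outermost dark pixels per row
    row=g[v]; 
    u=326
    xs=np.where(row[240:412]<60)[0]+240
    l,r=xs.min(),xs.max()
    pts+=[(l-.5,v),(r+.5,v)]
P=np.array([onz('wrist',K,E,u,v,z)[:2] for u,v in pts])
for _ in range(4):
    A=np.c_[2*P,np.ones(len(P))];x=np.linalg.lstsq(A,(P**2).sum(1),rcond=None)[0];r=np.sqrt(x[2]+x[:2]@x[:2])
    e=abs(np.hypot(*(P-x[:2]).T)-r);P=P[e<max(1.5*np.median(e),.4)]
print('flange',x[:2],r,len(P))
s=monitor.sense()
# bright line on flange
m=(g[174:200,316:337]>90);vv,uu=np.nonzero(m);q=onz('wrist',K,E,uu.mean()+316,vv.mean()+174,z)[:2];print('line',uu.mean()+316,vv.mean()+174,q,'yaw from c',np.degrees(np.arctan2(*(q-x[:2])[::-1])),'from tcp',np.degrees(np.arctan2(*(q-s['ee_pos'][:2])[::-1])))
print(s['ee_pos'])
E
```

```text
-65.1 45.1 77 [575.6  71.8] [372.1 129. ]
-20.2 45.3 9 [599.1  96.9] [359.3  95.9]
25.1 45.5 16 [597.8 131.9] [325.5  81.5]
115.1 45.7 91 [537.2 154. ] [278.5 129.1]
160.2 45.8 29 [513.5 128.1] [292.9 161.6]
flange [512.18895122  91.59244373] 38.58031907040176 34
line 325.5 184.5 [541.99463079 105.71003845] yaw from c 25.344786321962523 from tcp 26.27746536400883
[510.51625696  90.16785878 289.00939927]
```

```bash

python3 -m creep '[{"x":0.04,"y":0,"z":0.04,"wx":0,"wy":0.001,"wz":-0.001,"fingers":-1},{"x":0.082,"y":-0.001,"z":0.09,"wx":0,"wy":0.001,"wz":-0.001,"fingers":-1},{"x":0.082,"y":-0.001,"z":0.15,"wx":0,"wy":0.001,"wz":-0.001,"fingers":-1},{"x":0.082,"y":-0.001,"z":0.185,"wx":0,"wy":0.001,"wz":-0.001,"fingers":-1},{"x":0.082,"y":-0.001,"z":0.195,"wx":0,"wy":0.001,"wz":-0.001,"fingers":-1},{"x":0.082,"y":-0.001,"z":0.195,"wx":0,"wy":0.001,"wz":-0.001,"fingers":-1}]' 80
python3 - <<'E'
from h import *
# target TCP = mill centre minus lid offset in tool (x +1.9, y -0.6)
t=np.array([556.4,112.7])-1.9*np.array([.906,.423])+0.6*np.array([.423,-.906]);print(t)
need(*t,157,25.0)
E
```

```text
time_s: 6.68
ee_pos: [555.6, 111.5, 172.6]
tool_rot: [0.976, 0.216, 0.001, 0.0]
contact_force: [-0.5, 0.1, -0.4]
width: 12.9
gripper_force: 78.3
[554.9324 111.3527]
shift [-0.0011 -0.0002  0.0259] turn [ 0.0006 -0.0006 -0.0002] at [555.6 111.5 172.6] yaw 24.99 t 6.675 F [-0.5  0.1 -0.4] w 12.9 q7 -0.83
```

```bash

python3 -m creep '[{"x":-0.001,"y":0,"z":0.008,"wx":0.0005,"wy":-0.0005,"wz":0,"fingers":-1},{"x":-0.001,"y":0,"z":0.014,"wx":0.0005,"wy":-0.0005,"wz":0,"fingers":-1},{"x":-0.001,"y":0,"z":0.019,"wx":0.0005,"wy":-0.0005,"wz":0,"fingers":-1},{"x":-0.001,"y":0,"z":0.024,"wx":0.0005,"wy":-0.0005,"wz":0,"fingers":-1},{"x":-0.001,"y":0,"z":0.024,"wx":0.0005,"wy":-0.0005,"wz":0,"fingers":-1}]' 80
python3 - <<'E'
from h import *
need(554.9,111.4,155,25.0); print(monitor.sense()['wrist_torque'])
E
```

```text
time_s: 7.3
ee_pos: [554.5, 112.7, 157.6]
tool_rot: [0.976, 0.218, -0.0, -0.0]
contact_force: [-0.4, 0.0, -0.3]
width: 12.8
gripper_force: 78.3
shift [-0.0004  0.0022  0.0043] turn [-0.0002  0.0004  0.0015] at [554.5 112.7 157.6] yaw 25.13 t 7.3 F [-0.4  0.  -0.3] w 12.8 q7 -0.81
[0.02033378 0.00217797 0.03373241]
```

```bash

python3 -m creep '[{"x":0,"y":0.0015,"z":0.004,"wx":0,"wy":0,"wz":0.001,"fingers":-1},{"x":0,"y":0.0015,"z":0.008,"wx":0,"wy":0,"wz":0.001,"fingers":-1},{"x":0,"y":0.0015,"z":0.012,"wx":0,"wy":0,"wz":0.001,"fingers":-1},{"x":0,"y":0.0015,"z":0.015,"wx":0,"wy":0,"wz":0.001,"fingers":-1},{"x":0,"y":0.0015,"z":0.015,"wx":0,"wy":0,"wz":0.001,"fingers":-1}]' 80
python3 - <<'E'
from h import *
need(554.9,111.4,147,25.0); print(monitor.sense()['wrist_torque'])
E
```

```text
time_s: 7.92
ee_pos: [555.3, 111.8, 148.9]
tool_rot: [0.976, 0.217, 0.0, -0.0]
contact_force: [-0.1, 0.1, 4.4]
width: 12.9
gripper_force: 78.8
shift [-0.0009  0.0004  0.0032] turn [-0.0002 -0.0002  0.0003] at [555.3 111.8 148.9] yaw 25.03 t 7.925 F [-0.1  0.1  4.4] w 12.9 q7 -0.8
[ 0.07288363  0.14337063 -0.01554767]
```

```bash

python3 -m creep '[{"x":0,"y":0,"z":0.0015,"wx":0,"wy":0,"wz":0,"fingers":-1},{"x":0,"y":0,"z":0.003,"wx":0,"wy":0,"wz":0,"fingers":-1},{"x":0,"y":0,"z":0.004,"wx":0,"wy":0,"wz":0,"fingers":-1},{"x":0,"y":0,"z":0.004,"wx":0,"wy":0,"wz":0,"fingers":-1}]' 80
python3 - <<'E'
from h import *
need(554.9,111.4,147,25.0); print(monitor.sense()['wrist_torque'])
E
```

```text
time_s: 8.43
ee_pos: [555.4, 111.8, 147.3]
tool_rot: [0.976, 0.217, 0.0, -0.001]
contact_force: [-2.2, -0.2, 9.6]
width: 12.8
gripper_force: 80.1
shift [-0.0011  0.0003  0.0004] turn [-0.0006 -0.0004  0.0003] at [555.4 111.8 147.3] yaw 25.02 t 8.425 F [-2.2 -0.2  9.6] w 12.8 q7 -0.79
[0.19185498 0.58999999 0.01912848]
```

```bash

python3 -m creep '[{"x":-0.001,"y":0,"z":0.0015,"wx":0,"wy":0,"wz":0,"fingers":-1},{"x":-0.001,"y":0,"z":0.0015,"wx":0,"wy":0,"wz":0,"fingers":-1},{"x":-0.001,"y":0,"z":0.0015,"wx":0,"wy":0,"wz":0.05,"fingers":-1},{"x":-0.001,"y":-0.0005,"z":0.0015,"wx":0,"wy":0,"wz":0.1,"fingers":-1},{"x":-0.001,"y":-0.0005,"z":0.0015,"wx":0,"wy":0,"wz":0.15,"fingers":-1},{"x":-0.0005,"y":-0.001,"z":0.0015,"wx":0,"wy":0,"wz":0.2,"fingers":-1},{"x":-0.0005,"y":-0.001,"z":0.0015,"wx":0,"wy":0,"wz":0.2,"fingers":-1}]' 100
python3 - <<'E'
from h import *
need(554.9,112,147,-20); print(monitor.sense()['wrist_torque'])
E
```

```text
time_s: 9.3
ee_pos: [555.2, 112.3, 147.2]
tool_rot: [0.998, 0.068, 0.0, -0.001]
contact_force: [-3.4, 1.2, 16.3]
width: 12.7
gripper_force: 101.1
shift [-0.0006  0.0004  0.0003] turn [-1.10e-03 -3.00e-04  3.24e-01] at [555.2 112.3 147.2] yaw 7.84 t 9.3 F [-3.4  1.2 16.3] w 12.7 q7 -1.02
[0.24679521 0.85635106 0.08193754]
```

```bash

python3 -m creep '[{"x":-0.001,"y":0,"z":0,"wx":0,"wy":0,"wz":0.06,"fingers":-1},{"x":-0.001,"y":-0.0005,"z":0,"wx":0,"wy":0,"wz":0.12,"fingers":-1},{"x":-0.001,"y":-0.0005,"z":0,"wx":0,"wy":0,"wz":0.18,"fingers":-1},{"x":-0.001,"y":-0.001,"z":0,"wx":0,"wy":0,"wz":0.24,"fingers":-1},{"x":-0.001,"y":-0.001,"z":0,"wx":0,"wy":0,"wz":0.28,"fingers":-1},{"x":-0.001,"y":-0.001,"z":0,"wx":0,"wy":0,"wz":0.3,"fingers":-1},{"x":-0.001,"y":-0.001,"z":0,"wx":0,"wy":0,"wz":0.3,"fingers":-1}]' 100
python3 - <<'E'
from h import *
save('wrist','w5')
need(554.9,112.3,147,-20); print(monitor.sense()['wrist_torque'])
E
```

```text
time_s: 10.18
ee_pos: [555.2, 113.0, 147.3]
tool_rot: [0.988, -0.156, 0.001, -0.001]
contact_force: [-1.1, 1.1, 13.4]
width: 12.5
gripper_force: 100.8
shift [-0.      0.0012  0.0004] turn [-0.0015 -0.0008  0.0245] at [555.1 113.  147.2] yaw -17.9 t 10.225 F [-3.2  0.5 14.4] w 12.0 q7 -1.36
[0.30349381 0.58179141 0.17489354]
```

View pics/w5.png

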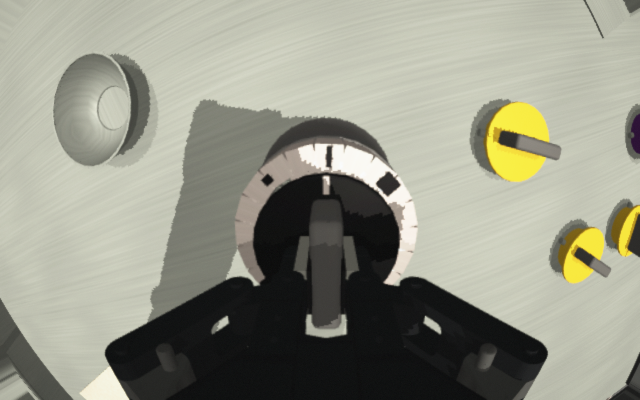

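The lid is down in the collar. Its line is at (326,185) and the pulse bar at (329,156), just clockwise of the line, so a couple of degrees remain. I'll measure that.

```bash
python3 - <<'E'
from h import *
d=np.load('pics/w5.npz');im,K,E=d['im'],d['K'],d['E'];g=im.max(2).astype(int)
vv,uu=np.nonzero(g[145:168,320:338]<80);a=(uu.mean()+320,vv.mean()+145)
vv,uu=np.nonzero(g[177:194,318:334]>110);b=(uu.mean()+318,vv.mean()+177)
A=onz('wrist',K,E,*a,131.5)[:2];B=onz('wrist',K,E,*b,142.5)[:2];print(a,b,A,B)
for c in ([556.4,112.7],[556.8,112.3]):
  for p in (A,B): print(np.hypot(*(p-c)),np.degrees(np.arctan2(*(p-np.array(c))[::-1])))
E
```

```text
(np.float64(328.56962025316454), np.float64(156.37974683544303)) (np.float64(325.75), np.float64(184.60714285714286)) [599.57436619  96.90315872] [588.40628512 102.01628946]
45.973536851694156 -20.096801235503403
33.74231702478869 -18.45902991935552
45.4610726300682 -19.79658705709974
33.23720748908202 -18.023290327211665
```

```bash

python3 -m creep '[{"x":0,"y":0.0005,"z":0,"wx":0,"wy":0,"wz":0.01,"fingers":-1},{"x":0,"y":0.0005,"z":0,"wx":0,"wy":0,"wz":0.021,"fingers":-1},{"x":0,"y":0.0005,"z":0,"wx":0,"wy":0,"wz":0.021,"fingers":-1},{"x":0,"y":0.0005,"z":-0.002,"wx":0,"wy":0,"wz":0.021,"fingers":-1},{"x":0,"y":0.0005,"z":-0.004,"wx":0,"wy":0,"wz":0.021,"fingers":-1},{"x":0,"y":0.0005,"z":-0.005,"wx":0,"wy":0,"wz":0.021,"fingers":-1},{"x":0,"y":0.0005,"z":-0.005,"wx":0,"wy":0,"wz":0.021,"fingers":-1},{"x":0,"y":0.0005,"z":-0.005,"wx":0,"wy":0,"wz":0.021,"fingers":-1}]' 100
python3 - <<'E'
from h import *
im,K,E=save('wrist','w6')
need(554.9,112.3,148.9,-20); print(monitor.sense()['wrist_torque'])
g=im.max(2).astype(int)
vv,uu=np.nonzero(g[140:168,318:338]<80);a=(uu.mean()+318,vv.mean()+140)
vv,uu=np.nonzero(g[177:194,318:334]>110);b=(uu.mean()+318,vv.mean()+177)
A=onz('wrist',K,E,*a,131.5)[:2];B=onz('wrist',K,E,*b,144)[:2];print(a,b,A,B)
for c in ([556.4,112.7],[556.8,112.3]):
  for p in (A,B): print(np.hypot(*(p-c)),np.degrees(np.arctan2(*(p-np.array(c))[::-1])))
t=save('top','top6')[0]; d=np.load('pics/top0.npz')['im'].astype(int)
print([(n,np.abs(t.astype(int)-d)[v-20:v+20,u-20:u+20].mean().round(1)) for n,u,v in(('jar',303,141),('bowl',204,160),('scr',415,155))])
E
```

```text
time_s: 11.22
ee_pos: [555.0, 112.8, 148.7]
tool_rot: [0.985, -0.171, 0.001, -0.0]
contact_force: [3.7, 1.8, 3.8]
width: 12.5
gripper_force: 98.9
shift [ 0.0002  0.0009 -0.0002] turn [-0.0007 -0.0011  0.0031] at [555.  112.8 148.8] yaw -19.73 t 11.275 F [3.9 2.6 3.8] w 12.2 q7 -1.39
[ 0.60579037 -0.93953318  0.15213106]
(np.float64(325.1940298507463), np.float64(155.49253731343285)) (np.float64(325.6818181818182), np.float64(184.47272727272727)) [599.68627149  96.87843272] [587.9581146  100.80583954]
46.08712717147783 -20.077866026203534
33.725148633153786 -20.65127844287289
45.57474102946467 -19.778187459290386
33.21059816204022 -20.248907624596185
[('jar', np.float64(9.0)), ('bowl', np.float64(8.2)), ('scr', np.float64(9.5))]
```

View pics/w6.png

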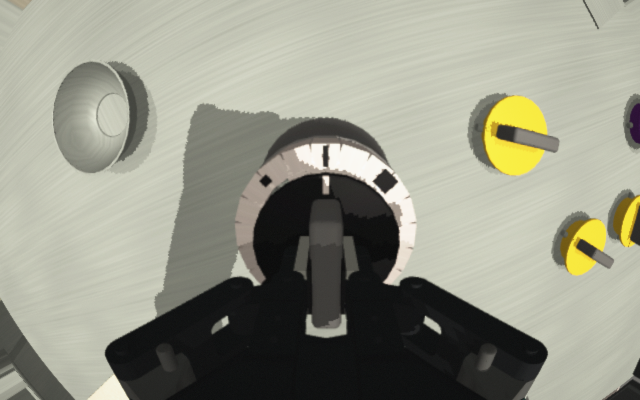

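The lid's line at (326,184) now points at the pulse bar at (325,155), within about half a degree. The lid is at its turned height, still gripped at about 99 N against the 0.15 N m return spring, and the bystanders were never touched. I'll hand it in.

```bash
python3 -c "
from station import job
print(job.sign_off())"
```

```text
the job is handed in; nothing more can be done
None
```

I handed the job in at about 11 s: the lid is fitted, was pressed fully down, and is twisted to the pulse mark (within about half a degree by the wrist camera), still gripped there against its return spring. The sign-off gave no verdict.

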